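# Seat the photometer's window ring with the two-pin spanner

## Task

The brass ring that clamps the window of the tube photometer has worked loose. Take the purple two-pin spanner from its black stand, feel its pins into the ring's two holes, turn the ring clockwise gently until it is fully home, then put the spanner back in its stand as it was and let go. Press and turn lightly, as the window is fragile, and leave everything else on the bench where it is.

Things in the scene. Friction and masses are not known exactly. Their poses are not given: they have to be found in the camera images.
- reader: tube photometer, fixed to the bench: white box 170 (x) x 150 (y) x 60 mm tall with a blue ridge 24 mm wide along its +x edge that stands 14 mm above the top face; origin under its centre, z up
- port (a point): centre of the round 62 mm opening in the photometer's top face, level with that face, 60 mm above the bench; axes as the photometer's. The ring's upper face is 5 mm below this point; the window shows in the ring's 28 mm middle opening. Two round holes, 7 mm across, 7 mm deep with a firm floor, lie opposite each other in the ring, 23 mm from the port's axis
- ring (a joint): turn of the brass ring (rad): 0 = home at its hard stop, negative = loose (starts -0.7 to -0.4), grows clockwise from above; steady friction 0.15 N m, stays where left. Seen from above the line through the holes is turned (offset - ring) anticlockwise from the photometer's y axis; the offset differs each time, -0.45 to 0.45 rad, and is not measured: find the holes by feel or sight
- spanner: loose spanner, about 120 g, 72 mm tall. Origin midway between the pin tips, z up the handle. Pins 5 mm thick, 14 mm long, at y = +23 and -23 mm; on them a steel bar 22 (x) x 62 (y) mm, z = 14 to 22 mm, then a purple handle 22 (x, the width to grip) x 34 (y) mm, z = 22 to 72 mm. Half a turn about z changes nothing. Fully engaged, the pin tips are 12 mm below the port point
- stand: black spanner stand fixed to the bench, 64 (x) x 90 (y) x 22 mm tall, with a slot 16 (x) x 62 (y) mm right through it; the spanner's pins hang in the slot and its bar lies flat on the stand's top, bar along the slot (y), so that the spanner's origin is 8 mm above the stand's; origin under its centre
- rack_purple: white foam tube rack 100 x 160 x 28 mm with purple-capped sample tubes up to 98 mm; bystander, origin under its centre
- rack_lime: white foam tube rack 100 x 160 x 28 mm with lime-capped sample tubes up to 98 mm; bystander, origin under its centre
- cleaner: bottle of lens cleaner, 52 mm diameter, 120 mm tall, blue cap; bystander, origin under its centre
- spare_ring: spare brass ring, 60 mm outside, 7 mm thick, lying on the table, not to be used; bystander, origin under its centre
- wipes: green box of lens wipes 70 x 50 x 35 mm; bystander, origin under its centre
- pen: ball pen about 140 mm long, 11 mm thick, blue cap; bystander, origin under the middle of its barrel
- screwdriver: red-handled screwdriver 160 mm long; bystander
Not all that is in view belongs to the job. Of the things that look like the spanner, the larger one is meant. Of the things that look like the stand, the larger one is meant.

How it is judged (in metres and radians):
On the way, in this order (a step that is already met when the one before it is completed fails the run):
1. both pins are in the ring's holes: pin tips at least 8.5 mm below the port point (3.5 mm into the holes), spanner within 4 mm of the port's axis and upright within 0.12 rad (z of spanner in the frame of port below -0.0085 m and horizontal distance between spanner and port below 0.004 m and angle between spanner's own z axis and vertical below 0.12 rad), for 0.2 s.
2. the ring is home (within 0.04 rad of its stop) with the spanner still engaged (all of step 1 and value of joint ring above -0.04 rad), for 0.2 s.
At the end, for the whole second after the job is handed in: the ring is within 0.04 rad of its stop; the spanner stands upright (within 0.1 rad) in its stand's slot, bar resting on the stand (origin within 10 mm of the stand's centre sideways and less than 11 mm above its origin), released and at rest (value of joint ring above -0.04 rad and horizontal distance between spanner and stand below 0.01 m and z of spanner in the frame of stand below 0.011 m and angle between spanner's own z axis and vertical below 0.1 rad and angle between the y axis of spanner and the y axis of stand, either way round below 0.3 rad and linear speed of spanner below 0.02 m/s and contact force between the fingers and spanner below 0.1 N); the robot touches nothing.
It fails at once if the spanner presses on the photometer (ring included) with more than 30 N (contact force between spanner and reader above 30 N).
It fails at once if the robot itself presses on the photometer with more than 5 N (contact force between any of the fingers, the arm and reader above 5 N).
It fails at once if a bystander is moved by more than 15 mm (distance of any of rack_purple, rack_lime, cleaner, spare_ring, wipes, pen, screwdriver from where it was at the start of the episode above 0.015 m).
It also fails if it takes over 64 s, if anything falls off the work surface, if the arm or the gripper's body presses on something with over 40 N, if the wrist force passes 120 N, or if a joint passes its speed limit or range.

## Robot

A 6-joint arm with a two-finger parallel gripper is mounted at the origin on the work surface. World frame = base frame: x ahead of the robot, y to its left, z up, the work surface at z = 0. Lengths are in mm, angles in rad, forces in N, time in s.
With the tool pointing down it reaches from about 300 to 775 mm from the base axis. Payload 14.6 kg.
Tool frame: the origin (TCP) lies at the very end of the fingers, on their centre line; the grasp point (between the pads) lies 19 mm behind it; z points along the fingers, y is the line along which they close (so a half turn about z gives the same grasp; the last joint's range is limited). The gripper opens to 94 mm and grips with 3 to 60 N. Pads are 16 mm wide; open, the fingers measure 119 mm over their backs; the gripper's body (75 mm by 177 mm) begins 78 mm behind the grasp point.
Start: joints at [1.179, 0.3, 1.521, -0, 1.321, -0.067], TCP at [175.513, 521.234, 205.446] pointing down, gripper open.
Joint ranges: [-3.03, 3.03], [-0.79, 2.21], [0.23, 2.52], [-1.04, 4.18], [0, 3.07], [-2.55, 2.55]. Speed limits (rad/s): [2.22, 2.22, 2.57, 3.14, 3.14, 3.14].

## Interface

Orientations are given as [roll, pitch, yaw] about the fixed x, y, z axes, in that order (R = Rz(yaw) Ry(pitch) Rx(roll)).
In Python, from cell import manip gives the robot as it stands.
- The arm moves only by the tool servo_tool, never from a script. Its argument "motion" is a list that holds one entry, the list of rows, each a list of 7 numbers: the shift along the world's x, y, z as a fraction of full scale, then the turn, a rotation vector about the world's x, y, z as a fraction of full scale, then the closure, from 0 (fully open) to 1 (shut). In form: [[[x, y, z, rx, ry, rz, gripper], ...]]. A call has 1 to 10 rows; each row is the pose to reach, as a shift and turn from the pose commanded when the call began, turning the shorter way round; what a row does not reach only later rows make up. Full scale, the value 1, is 0.5 m for a shift and pi rad for a turn. A row lasts 1/10 s, in which the tool goes at most 50 mm and 8.59 degrees, less where a joint would pass 70% of its speed; a pose out of reach is approached as far as the arm can. A call with a number of a shift or a turn outside -1 to 1 is refused whole. A call with a gripper value outside its range is refused whole. The fingers move at their own pace and stop on an object; "newtons" is the grip in N (left out, the last holds). Time passes only in rows, so rows that repeat a pose let the fingers close. It gives the time, the measured TCP pose, the force, the opening and the grip force at its end, in the units of the state.
- manip.read_state(): the state, without advancing time (a new reading comes with each control period).
- manip.camera(name): name is "side" or "top"; returns a dict with "frame" (384x512x3 uint8, red, green, blue), "range_z" (384x512 float32, mm along the optical axis (not along the pixel's ray), 0 where there is no reading), "vfov" (degrees; the focal length in pixels is half the picture's height over the tangent of half this angle, whatever the lens; pixels are square), "cx", "cy" (the principal point, pixels), "cam_to_world" (4x4, takes a point from camera to world coordinates). Camera axes: x right, y down, z forward; pixel columns grow to the right and rows downward; lengths in mm; the calibration is good to about 2 mm. A picture is of the moment at which its call begins.
- manip.sign_off(): hands the job in; it is judged then, once.
The state is a dict: "clock": time; "joints": joint angles; "qd": joint speeds; "effort": joint torques, N m; "eef_pos": TCP position; "eef_rot": TCP orientation; "wrist_force": force on the tool from outside, world axes, zero at the start; "moment": the same for the moment, N m; "finger_gap": finger opening in mm; "finger_force": force on a finger pad.
Only numpy, scipy, OpenCV 4.12 (cv2) and the standard library are available. Lean on these libraries where they do the work, as an engineer would, in place of code of your own. Each camera call takes 0.05 s, during which the arm holds its last target. There are 200 camera calls.

## Working session

There is one attempt and no reset: what is moved stays moved. The work goes in short steps, Python scripts to look and compute and a tool call to move; the robot and the scene stay as the last step left them, time stands still between calls to the robot, and variables do not carry over. Pictures are saved under pics/ and viewed, at most 10 in all, crops included, and the job is handed in when it is done.

Besides the shell and the picture viewer there is one more tool, called after "Request:" by a JSON object that holds its "op" and its "data", one argument or row to a line. servo_tool: Moves the arm, as the interface text tells. Its arguments: {"type":"object","properties":{"motion":{"type":"array"},"newtons":{"type":"number"}},"required":["motion"]}

```bash
mkdir -p pics; cat > h.py <<'E'
import numpy as np, cv2
from cell import manip
def shot(name,fn=None):
    c=manip.camera(name)
    if fn: cv2.imwrite('pics/'+fn,c['frame'][:,:,::-1])
    np.savez('/tmp/%s.npz'%name,**{k:np.array(v) for k,v in c.items()})
    return c
def f(c): return c['frame'].shape[0]/2/np.tan(np.radians(float(c['vfov']))/2)
def ray(c,u,v,z):
    T=np.array(c['cam_to_world']);d=T[:3,:3]@np.array([(u-c['cx'])/f(c),(v-c['cy'])/f(c),1]);o=T[:3,3]
    return o+d*(z-o[2])/d[2]
def cloud(c):
    T=np.array(c['cam_to_world']);h,w=c['range_z'].shape
    v,u=np.mgrid[:h,:w];Z=c['range_z']
    P=np.stack([(u-c['cx'])/f(c)*Z,(v-c['cy'])/f(c)*Z,Z],-1)
    return P@T[:3,:3].T+T[:3,3]
def proj(c,p):
    T=np.linalg.inv(np.array(c['cam_to_world']));q=T[:3,:3]@np.array(p)+T[:3,3]
    return f(c)*q[0]/q[2]+c['cx'],f(c)*q[1]/q[2]+c['cy']
E
python3 - <<'E'
from h import *
a=shot('top','t0.png');b=shot('side','s0.png')
for c in(a,b):print(f(c),c['cx'],c['cy'],np.round(c['cam_to_world'],3).tolist())
print(manip.read_state())
E
```

```text
471.02570373538725 247.86645549909215 185.242824837496 [[-0.024, -0.988, 0.152, 357.104], [-0.999, 0.028, 0.026, -35.487], [-0.03, -0.152, -0.988, 1106.088], [0.0, 0.0, 0.0, 1.0]]
393.0132758239428 260.74542515597733 195.6212425784106 [[0.849, -0.318, 0.422, 136.026], [-0.529, -0.487, 0.695, -687.951], [-0.016, -0.813, -0.582, 594.165], [0.0, 0.0, 0.0, 1.0]]
{'clock': 0.1, 'joints': array([ 1.17938905e+00,  3.00443833e-01,  1.52152089e+00,  5.71606214e-06,
        1.32071389e+00, -6.65945155e-02]), 'qd': array([ 6.94508401e-04, -8.61297973e-04, -1.91085181e-03,  2.54516010e-05,
       -2.72958318e-04,  9.16931082e-05]), 'effort': array([ 1.70054354e-03, -5.32651484e+01, -3.53275466e+01,  7.10224779e-02,
        2.36251310e-02, -5.87416298e-05]), 'eef_pos': array([175.42856693, 521.01794957, 204.92675316]), 'eef_rot': array([-3.14050947e+00, -7.77897582e-05,  2.81677843e+00]), 'wrist_force': array([0.38128274, 0.37064862, 0.16397717]), 'moment': array([-0.00228516,  0.01232879,  0.00520368]), 'finger_force': 0.0, 'finger_gap': 93.65189115165857}
```

View pics/t0.png

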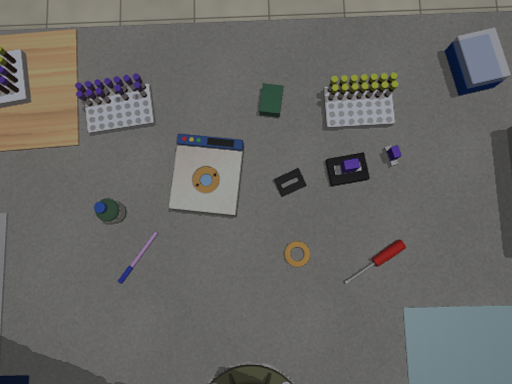

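View pics/s0.png

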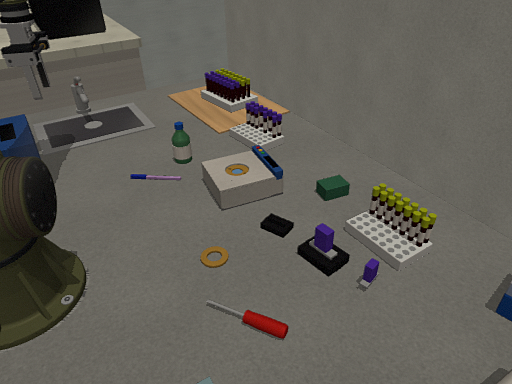

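The top view shows the large stand with the spanner at about (347,169), the photometer at (206,175) with its ring at (206,180), and the small decoys at (290,182) and (393,155). The side view agrees: spanner at (323,240), ring at (237,170).

```bash
cat > m.py <<'E'
from h import *
c=dict(np.load('/tmp/top.npz'));P=cloud(c);F=c['frame'];hsv=cv2.cvtColor(F,cv2.COLOR_RGB2HSV)
def rect(m,z,box):
    k=np.zeros(m.shape,np.uint8);u0,v0,u1,v1=box;k[v0:v1,u0:u1]=m[v0:v1,u0:u1]
    cs,_=cv2.findContours(k,0,2);q=max(cs,key=cv2.contourArea)[:,0]
    w=np.array([ray(c,u,v,z)[:2] for u,v in q],np.float32);r=cv2.minAreaRect(w);return np.round(r[0],1),np.round(r[1],1),round(r[2],2)
Z=P[...,2]
hi=lambda a,b:((Z>a)&(Z<b)).astype(np.uint8)
print('reader',rect(hi(45,66),60,(150,120,260,230)))
print('reader+ridge',rect(hi(45,90),60,(150,120,260,230)))
print('ridge',rect(hi(68,90),74,(150,120,260,230)))
print('stand',rect(((hi(14,100)>0)).astype(np.uint8),22,(315,140,378,200)))
dark=((F.max(2)<60)).astype(np.uint8)
print('stand dark',rect(cv2.morphologyEx(dark,3,np.ones((9,9),np.uint8)),22,(315,140,378,200)))
print('handle top',rect(hi(74,90),80,(315,140,378,200)))
pu=cv2.inRange(hsv,(120,80,60),(150,255,255))
print('purple',rect(pu,80,(315,140,378,200)), np.median(Z[150:170,345:358]))
br=cv2.inRange(hsv,(8,80,80),(30,255,255))
print('ring',rect(br,55,(180,155,235,205)))
cv2.imwrite('pics/z0.png',np.hstack([cv2.resize(F[145:215,170:250,::-1],(400,350),interpolation=2),cv2.resize(F[135:205,310:390,::-1],(400,350),interpolation=2)]))
E
python3 m.py
```

```text
reader (array([539. ,  87.4]), array([151.2, 156.9]), 82.5)
reader+ridge (array([547.7,  87.4]), array([153.5, 174.3]), 82.54)
ridge (array([618. ,  77.1]), array([149.7,  25.3]), 82.41)
stand (array([ 556.6, -238.3]), array([64.7, 91.9]), 8.5)
stand dark (array([ 556.2, -237.7]), array([66.3, 94.1]), 8.76)
handle top (array([ 556.4, -237. ]), array([22.8, 34.2]), 7.95)
purple (array([ 554.7, -238.7]), array([29.3, 34.9]), 9.82) 76.04961468299734
ring (array([536.5,  88. ]), array([57. , 59.9]), 89.19)
```

View pics/z0.png

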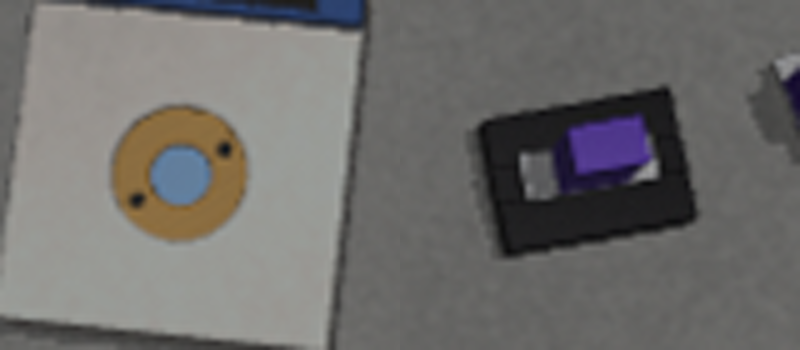

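The crop shows the ring's holes at crop pixels (224,149) and (137,200), and the spanner sitting in its stand, which is turned about 8.5°. Now I'll get the holes and opening at sub-pixel accuracy.

```bash
cat > n.py <<'E'
from m import *
hs=[]
g=F.max(2).astype(float)
for u0,v0 in((214.4,174.4),(197,184.6)):
    s=np.s_[int(v0)-3:int(v0)+5,int(u0)-3:int(u0)+5];w=np.clip(100-g[s],0,None);vv,uu=np.mgrid[s]
    u=(w*uu).sum()/w.sum();v=(w*vv).sum()/w.sum();p=ray(c,u,v,55);hs.append(p);print(round(u,2),round(v,2),p[:2].round(1))
hs=np.array(hs);d=hs[1]-hs[0];print('mid',hs.mean(0).round(1),'sep',np.hypot(*d[:2]),'ang from y',np.degrees(np.arctan2(-d[0],d[1])))
bl=cv2.inRange(hsv,(95,60,60),(125,255,255));k=np.zeros_like(bl);k[168:192,194:220]=bl[168:192,194:220]
for m,n in((k,'win'),(br,'ring')):
    q=np.zeros_like(m);q[155:205,180:235]=m[155:205,180:235]
    cs,_=cv2.findContours(q,0,1);cc=max(cs,key=cv2.contourArea);e=cv2.minEnclosingCircle(cc);el=cv2.fitEllipse(cc)
    print(n,e,ray(c,*el[0],55 if n=='ring' else 50).round(1))
    C=P[q>0];print(np.median(C,0).round(1))
print(ray(c,0,0,0).round(1), 'pix mm',1050/f(c))
E
python3 n.py | tail -8
```

```text
214.46 174.4 [546.4  67.4]
197.01 184.52 [524.3 107.4]
mid [535.3  87.4  55. ] sep 45.663960522401965 ang from y 29.002585775277474
win ((205.80435180664062, 179.67391967773438), 5.843439102172852) [536.  88.  50.]
[535.5  87.4  52.7]
ring ((205.4166717529297, 179.11111450195312), 13.334155082702637) [535.8  87.9  55. ]
[536.7  88.6  56.1]
[1028.1  620.     0. ] pix mm 2.229177710840742
```

Request:
{"op": "servo_tool", "data": {
  "motion": [
    [[0.38,-0.76,0,0,0,-0.175,0.3],[0.38,-0.76,0,0,0,-0.175,0.3],[0.38,-0.76,0,0,0,-0.175,0.3],[0.38,-0.76,0,0,0,-0.175,0.3],[0.38,-0.76,0,0,0,-0.175,0.3],[0.38,-0.76,0,0,0,-0.175,0.3],[0.38,-0.76,0,0,0,-0.175,0.3],[0.38,-0.76,0,0,0,-0.175,0.3],[0.38,-0.76,0,0,0,-0.175,0.3],[0.38,-0.76,0,0,0,-0.175,0.3]]
  ]
}}

```text
clock: 1.1
eef_pos: [366.3, 139.0, 205.3]
eef_rot: [-3.141, 0.0, 2.263]
wrist_force: [-0.4, 1.2, -0.4]
finger_gap: 65.3
finger_force: 0.0
```

Request:
{"op": "servo_tool", "data": {
  "motion": [
    [[0.382,-0.758,0,0,0,-0.1755,0.3],[0.382,-0.758,0,0,0,-0.1755,0.3],[0.382,-0.758,0,0,0,-0.1755,0.3],[0.382,-0.758,0,0,0,-0.1755,0.3],[0.382,-0.758,0,0,0,-0.1755,0.3],[0.382,-0.758,0,0,0,-0.1755,0.3],[0.382,-0.758,0,0,0,-0.1755,0.3],[0.382,-0.758,-0.05,0,0,-0.1755,0.3],[0.382,-0.758,-0.11,0,0,-0.1755,0.3],[0.382,-0.758,-0.11,0,0,-0.1755,0.3]]
  ]
}}

```text
clock: 2.1
eef_pos: [555.3, -238.5, 144.0]
eef_rot: [-3.134, -0.005, 1.714]
wrist_force: [-0.3, 0.4, 0.1]
finger_gap: 66.1
finger_force: 0.0
```

```bash
python3 - <<'E'
from h import *
s=manip.read_state();print(s['clock'],s['eef_pos'],s['eef_rot'],s['joints'].round(3))
c=shot('side');u,v=map(int,proj(c,(556,-238,80)))
cv2.imwrite('pics/s1.png',cv2.resize(c['frame'][v-70:v+50,u-80:u+80,::-1],(800,600),interpolation=2))
E
```

```text
2.1 [ 555.27845585 -238.4575339   144.00102498] [-3.13400501 -0.00516711  1.713615  ] [-0.466  0.479  1.421 -0.     1.251 -0.609]
```

View pics/s1.png

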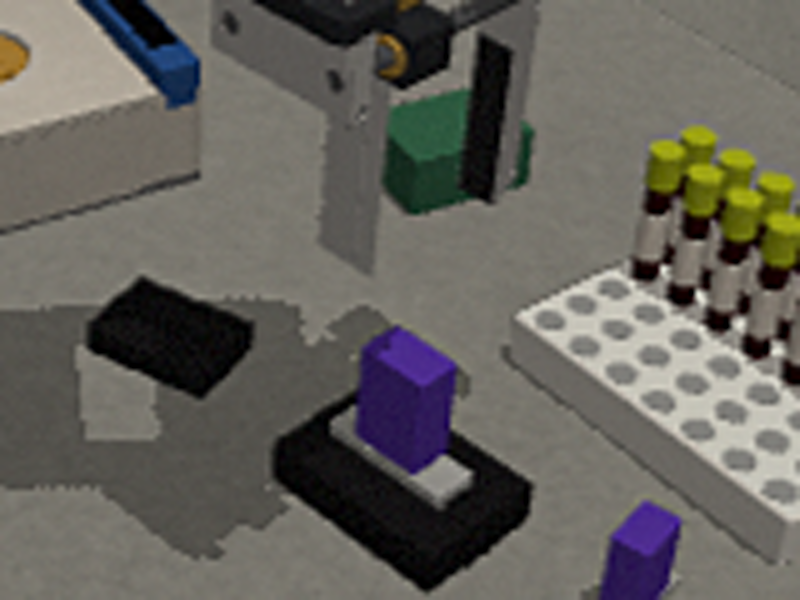

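The gripper straddles the purple handle, and the fingers are clear of the rack. Descending and gripping.

Request:
{"op": "servo_tool", "data": {
  "motion": [
    [[0,0,-0.08,0,0,0,0.3],[0,0,-0.16,0,0,0,0.3],[0,0,-0.224,0,0,0,0.3],[0,0,-0.224,0,0,0,0.3],[0,0,-0.224,0,0,0,1],[0,0,-0.224,0,0,0,1],[0,0,-0.224,0,0,0,1],[0,0,-0.224,0,0,0,1],[0,0,-0.224,0,0,0,1],[0,0,-0.224,0,0,0,1]]
  ],
  "newtons": 35
}}

```text
clock: 3.15
eef_pos: [556.8, -237.9, 38.9]
eef_rot: [3.141, 0.0, 1.716]
wrist_force: [0.8, 0.1, 2.5]
finger_gap: 21.8
finger_force: 35.0
```

Request:
{"op": "servo_tool", "data": {
  "motion": [
    [[0,0,0.08,0,0,0,1],[0,0,0.16,0,0,0,1],[0,0,0.19,0,0,0,1],[-0.042,0.651,0.19,0,0,0.115,1],[-0.042,0.651,0.19,0,0,0.115,1],[-0.042,0.651,0.19,0,0,0.115,1],[-0.042,0.651,0.19,0,0,0.115,1],[-0.042,0.651,0.19,0,0,0.115,1],[-0.042,0.651,0.19,0,0,0.115,1],[-0.042,0.651,0.19,0,0,0.115,1]]
  ]
}}

```text
clock: 4.15
eef_pos: [534.5, 90.9, 132.6]
eef_rot: [-3.141, -0.001, 2.079]
wrist_force: [0.4, -0.2, -0.8]
finger_gap: 21.6
finger_force: 35.0
```

Request:
{"op": "servo_tool", "data": {
  "motion": [
    [[0,0,0,0,0,0,1],[0,0,0,0,0,0,1],[0,0,-0.03,0,0,0,1],[0,0,-0.05,0,0,0,1],[0,0,-0.05,0,0,0,1],[0,0,-0.05,0,0,0,1]]
  ]
}}

```text
clock: 4.75
eef_pos: [535.6, 87.1, 108.4]
eef_rot: [-3.141, -0.0, 2.076]
wrist_force: [0.2, -0.6, -1.5]
finger_gap: 22.2
finger_force: 35.0
```

```bash
python3 - <<'E'
from h import *
s=manip.read_state();print({k:np.round(s[k],3).tolist() for k in('clock','eef_pos','eef_rot','wrist_force','moment','finger_gap')})
c=shot('side');t=shot('top')
u,v=map(int,proj(c,(535.5,87.7,75)));a=c['frame'][v-30:v+30,u-40:u+40,::-1]
u,v=map(int,proj(t,(535.5,87.7,75)));b=t['frame'][v-30:v+30,u-40:u+40,::-1]
cv2.imwrite('pics/e1.png',np.hstack([cv2.resize(x,(400,300),interpolation=2) for x in(a,b)]))
E
```

```text
{'clock': 4.75, 'eef_pos': [535.575, 87.091, 108.411], 'eef_rot': [-3.141, -0.0, 2.076], 'wrist_force': [0.197, -0.628, -1.538], 'moment': [-0.062, 0.011, 0.016], 'finger_gap': 22.231}
```

View pics/e1.png

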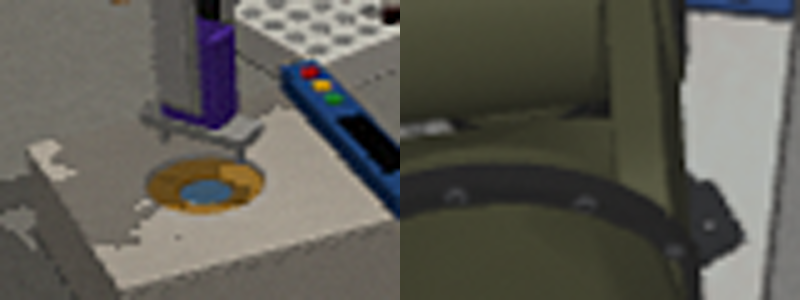

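The side view shows the spanner straight above the ring, both pins clear of it. The top view is blocked by the arm, so I'll descend by feel.

Request:
{"op": "servo_tool", "data": {
  "motion": [
    [[0,0,-0.02,0,0,0,1],[0,0,-0.04,0,0,0,1],[0,0,-0.04,0,0,0,1],[0,0,-0.042,0,0,0,1],[0,0,-0.044,0,0,0,1],[0,0,-0.046,0,0,0,1],[0,0,-0.046,0,0,0,1]]
  ],
  "newtons": 20
}}

```text
clock: 5.55
eef_pos: [535.5, 87.7, 85.5]
eef_rot: [3.141, 0.0, 2.077]
wrist_force: [0.6, 0.2, -1.6]
finger_gap: 21.7
finger_force: 20.0
```

Tips are now near z = 54.6, with no contact force yet. Going down in 1 mm steps.

Request:
{"op": "servo_tool", "data": {
  "motion": [
    [[0,0,-0.002,0,0,0,1],[0,0,-0.002,0,0,0,1],[0,0,-0.004,0,0,0,1],[0,0,-0.004,0,0,0,1]]
  ]
}}

```text
clock: 5.95
eef_pos: [535.5, 87.7, 83.3]
eef_rot: [-3.141, -0.0, 2.077]
wrist_force: [0.3, -0.5, -1.9]
finger_gap: 21.7
finger_force: 20.0
```

Request:
{"op": "servo_tool", "data": {
  "motion": [
    [[0,0,-0.002,0,0,0,1],[0,0,-0.002,0,0,0,1],[0,0,-0.004,0,0,0,1],[0,0,-0.004,0,0,0,1]]
  ]
}}

```text
clock: 6.35
eef_pos: [535.5, 87.7, 81.3]
eef_rot: [-3.141, -0.0, 2.077]
wrist_force: [0.8, -0.4, -1.5]
finger_gap: 22.1
finger_force: 20.0
```

Request:
{"op": "servo_tool", "data": {
  "motion": [
    [[0,0,-0.002,0,0,0,1],[0,0,-0.002,0,0,0,1]]
  ]
}}

```text
clock: 6.55
eef_pos: [535.5, 87.7, 80.4]
eef_rot: [-3.142, -0.0, 2.077]
wrist_force: [0.5, -0.1, -2.3]
finger_gap: 22.0
finger_force: 20.0
```

Request:
{"op": "servo_tool", "data": {
  "motion": [
    [[0,0,0,0,0,0,1],[0,0,0,0,0,0,1],[0,0,0,0,0,-0.01,1],[0,0,0,0,0,-0.02,1],[0,0,0,0,0,-0.03,1],[0,0,0,0,0,-0.03,1]]
  ],
  "newtons": 35
}}

```text
clock: 7.15
eef_pos: [536.4, 88.0, 80.7]
eef_rot: [3.139, 0.0, 1.982]
wrist_force: [5.7, 2.2, -5.8]
finger_gap: 21.8
finger_force: 35.0
```

```bash
python3 - <<'E'
from h import *
s=manip.read_state();print({k:np.round(s[k],3).tolist() for k in('clock','eef_pos','eef_rot','wrist_force','moment','finger_gap')})
c=shot('side')
u,v=map(int,proj(c,(535.5,87.7,75)));a=c['frame'][v-30:v+30,u-40:u+40,::-1]
cv2.imwrite('pics/e2.png',cv2.resize(a,(640,480),interpolation=2))
E
```

```text
{'clock': 7.15, 'eef_pos': [536.367, 88.047, 80.658], 'eef_rot': [3.139, 0.0, 1.982], 'wrist_force': [5.693, 2.217, -5.827], 'moment': [0.549, -1.185, 0.084], 'finger_gap': 21.831}
```

View pics/e2.png

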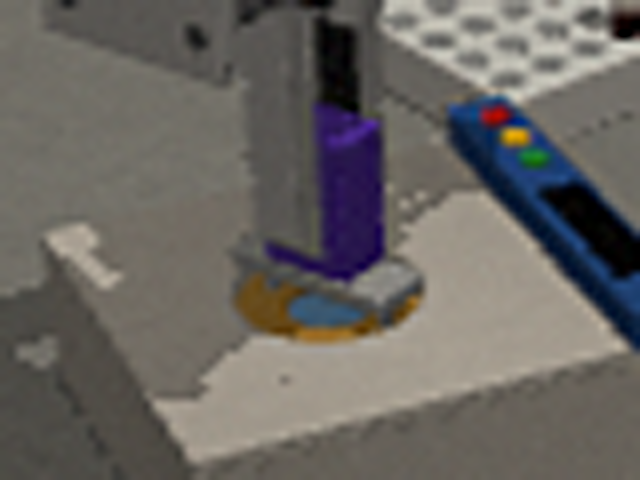

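Both pins are in the ring's holes and the bar sits just above it. The side force points to a centre about 1–1.5 mm further in +x, so I'll correct that and keep turning.

Request:
{"op": "servo_tool", "data": {
  "motion": [
    [[0.003,0.001,0,0,0,0,1],[0.003,0.001,0,0,0,-0.01,1],[0.003,0.001,0,0,0,-0.02,1],[0.003,0.001,0,0,0,-0.03,1],[0.003,0.001,0,0,0,-0.03,1]]
  ]
}}

```text
clock: 7.7
eef_pos: [536.8, 88.2, 80.5]
eef_rot: [-3.141, -0.0, 1.888]
wrist_force: [-1.3, -0.3, -0.0]
finger_gap: 21.8
finger_force: 35.0
```

```bash
cat > st.py <<'E'
from h import *
s=manip.read_state();print({k:np.round(s[k],3).tolist() for k in('clock','eef_pos','eef_rot','wrist_force','moment','finger_gap')})
E
python3 st.py
```

```text
{'clock': 7.7, 'eef_pos': [536.84, 88.212, 80.455], 'eef_rot': [-3.141, -0.0, 1.888], 'wrist_force': [-1.318, -0.262, -0.01], 'moment': [-0.066, 0.351, 0.041], 'finger_gap': 21.843}
```

Request:
{"op": "servo_tool", "data": {
  "motion": [
    [[0,0,0,0,0,-0.01,1],[0,0,0,0,0,-0.02,1],[0,0,0,0,0,-0.03,1],[0,0,0,0,0,-0.04,1],[0,0,0,0,0,-0.05,1]]
  ]
}}

```text
clock: 8.2
eef_pos: [536.9, 88.2, 80.5]
eef_rot: [-3.141, 0.0, 1.731]
wrist_force: [-0.9, -0.1, -0.4]
finger_gap: 22.1
finger_force: 35.0
```

```bash
python3 st.py
```

```text
{'clock': 8.2, 'eef_pos': [536.913, 88.201, 80.48], 'eef_rot': [-3.141, 0.0, 1.731], 'wrist_force': [-0.864, -0.066, -0.36], 'moment': [-0.074, 0.254, 0.149], 'finger_gap': 22.069}
```

Moment is 0.15 N m, which matches the ring's friction. Continuing in short calls and watching for the stop.

Request:
{"op": "servo_tool", "data": {
  "motion": [
    [[0,0,0,0,0,-0.01,1],[0,0,0,0,0,-0.02,1],[0,0,0,0,0,-0.03,1],[0,0,0,0,0,-0.03,1]]
  ]
}}

```text
clock: 8.6
eef_pos: [537.0, 88.2, 80.5]
eef_rot: [-3.141, 0.0, 1.638]
wrist_force: [-1.2, -0.1, -0.8]
finger_gap: 21.6
finger_force: 35.0
```

```bash
python3 st.py
```

```text
{'clock': 8.6, 'eef_pos': [536.95, 88.232, 80.468], 'eef_rot': [-3.141, 0.0, 1.638], 'wrist_force': [-1.165, -0.114, -0.805], 'moment': [-0.076, 0.215, 0.046], 'finger_gap': 21.617}
```

Request:
{"op": "servo_tool", "data": {
  "motion": [
    [[0,0,0,0,0,-0.008,1],[0,0,0,0,0,-0.016,1],[0,0,0,0,0,-0.024,1]]
  ]
}}

```text
clock: 8.9
eef_pos: [537.0, 88.2, 80.5]
eef_rot: [-3.141, 0.0, 1.56]
wrist_force: [-0.5, 0.2, 0.1]
finger_gap: 21.8
finger_force: 35.0
```

```bash
python3 st.py
```

```text
{'clock': 8.9, 'eef_pos': [536.979, 88.22, 80.454], 'eef_rot': [-3.141, 0.0, 1.56], 'wrist_force': [-0.5, 0.205, 0.055], 'moment': [-0.107, 0.27, 0.143], 'finger_gap': 21.821}
```

Request:
{"op": "servo_tool", "data": {
  "motion": [
    [[0,0,0,0,0,-0.008,1],[0,0,0,0,0,-0.016,1]]
  ]
}}

```text
clock: 9.1
eef_pos: [537.0, 88.2, 80.4]
eef_rot: [-3.142, -0.0, 1.509]
wrist_force: [-0.9, -0.9, 0.5]
finger_gap: 22.1
finger_force: 35.0
```

```bash
python3 st.py
```

```text
{'clock': 9.1, 'eef_pos': [537.004, 88.236, 80.446], 'eef_rot': [-3.142, -0.0, 1.509], 'wrist_force': [-0.887, -0.935, 0.51], 'moment': [-0.096, 0.309, 0.101], 'finger_gap': 22.091}
```

Request:
{"op": "servo_tool", "data": {
  "motion": [
    [[0,0,0,0,0,-0.008,1],[0,0,0,0,0,-0.016,1]]
  ]
}}

```text
clock: 9.3
eef_pos: [537.0, 88.2, 80.4]
eef_rot: [-3.142, 0.0, 1.459]
wrist_force: [-1.8, -1.3, -0.2]
finger_gap: 21.9
finger_force: 35.0
```

```bash
python3 st.py
```

```text
{'clock': 9.3, 'eef_pos': [536.99, 88.23, 80.437], 'eef_rot': [-3.142, 0.0, 1.459], 'wrist_force': [-1.828, -1.346, -0.156], 'moment': [-0.1, 0.303, 0.168], 'finger_gap': 21.91}
```

Request:
{"op": "servo_tool", "data": {
  "motion": [
    [[0,0,0,0,0,-0.008,1],[0,0,0,0,0,-0.016,1]]
  ]
}}

```text
clock: 9.5
eef_pos: [537.0, 88.2, 80.5]
eef_rot: [3.142, 0.0, 1.409]
wrist_force: [-1.5, -0.1, -0.0]
finger_gap: 21.8
finger_force: 35.2
```

```bash
python3 st.py
```

```text
{'clock': 9.5, 'eef_pos': [537.016, 88.234, 80.46], 'eef_rot': [3.142, 0.0, 1.409], 'wrist_force': [-1.503, -0.067, -0.046], 'moment': [-0.092, 0.351, 0.697], 'finger_gap': 21.768}
```

The moment jumped to 0.70 N m, which is the hard stop. I'll hold briefly and check that it stays.

Request:
{"op": "servo_tool", "data": {
  "motion": [
    [[0,0,0,0,0,0,1],[0,0,0,0,0,0,1],[0,0,0,0,0,0,1]]
  ]
}}

```text
clock: 9.8
eef_pos: [537.0, 88.2, 80.5]
eef_rot: [3.142, 0.0, 1.411]
wrist_force: [-2.2, -0.0, 0.2]
finger_gap: 21.7
finger_force: 35.1
```

```bash
python3 st.py
```

```text
{'clock': 9.8, 'eef_pos': [537.02, 88.24, 80.453], 'eef_rot': [3.142, 0.0, 1.411], 'wrist_force': [-2.157, -0.027, 0.218], 'moment': [-0.159, 0.286, 0.544], 'finger_gap': 21.749}
```

The moment holds at 0.54 N m with no motion, so the ring is home. I'll back off about 0.025 rad, within the pin play, and then lift.

Request:
{"op": "servo_tool", "data": {
  "motion": [
    [[0,0,0,0,0,0.008,1],[0,0,0,0,0,0.008,1],[0,0,0.01,0,0,0.008,1],[0,0,0.02,0,0,0.008,1],[0,0,0.04,0,0,0.008,1],[0,0,0.1,0,0,0.008,1],[0,0,0.12,0,0,0.008,1],[0,0,0.12,0,0,0.008,1]]
  ]
}}

```text
clock: 10.6
eef_pos: [537.8, 88.3, 142.2]
eef_rot: [3.138, -0.001, 1.436]
wrist_force: [0.3, 0.3, -1.4]
finger_gap: 22.0
finger_force: 35.0
```

Request:
{"op": "servo_tool", "data": {
  "motion": [
    [[0.039,-0.652,0,0,0,0.0888,1],[0.039,-0.652,0,0,0,0.0888,1],[0.039,-0.652,0,0,0,0.0888,1],[0.039,-0.652,0,0,0,0.0888,1],[0.039,-0.652,0,0,0,0.0888,1],[0.039,-0.652,0,0,0,0.0888,1],[0.039,-0.652,0,0,0,0.0888,1],[0.039,-0.652,-0.07,0,0,0.0888,1],[0.039,-0.652,-0.12,0,0,0.0888,1],[0.039,-0.652,-0.12,0,0,0.0888,1]]
  ]
}}

```text
clock: 11.6
eef_pos: [554.3, -237.0, 75.9]
eef_rot: [-3.135, -0.004, 1.714]
wrist_force: [0.6, 0.4, -0.8]
finger_gap: 21.8
finger_force: 35.0
```

```bash
python3 st.py; python3 - <<'E'
from h import *
c=shot('side');t=shot('top')
u,v=map(int,proj(c,(556,-238,50)));a=c['frame'][v-36:v+36,u-48:u+48,::-1]
u,v=map(int,proj(t,(536,88,55)));b=t['frame'][v-24:v+24,u-32:u+32,::-1]
cv2.imwrite('pics/e3.png',np.hstack([cv2.resize(x,(400,300),interpolation=2) for x in(a,b)]))
hs=[]
g=t['frame'].max(2).astype(np.uint8);m=np.zeros_like(g);sub=slice(v-12,v+12),slice(u-13,u+13)
m[sub]=(g[sub]<75)*255
n,_,S,C=cv2.connectedComponentsWithStats(m)
for i in range(1,n):print(S[i],C[i],ray(t,*C[i],55)[:2].round(1))
E
```

```text
{'clock': 11.6, 'eef_pos': [554.307, -237.019, 75.868], 'eef_rot': [-3.135, -0.004, 1.714], 'wrist_force': [0.595, 0.398, -0.827], 'moment': [-0.088, 0.065, 0.003], 'finger_gap': 21.821}
[195 178   2   2   3] [195.66666667 178.66666667] [537.8 110.3]
[215 179   3   2   4] [216.   179.75] [534.   64.1]
```

View pics/e3.png

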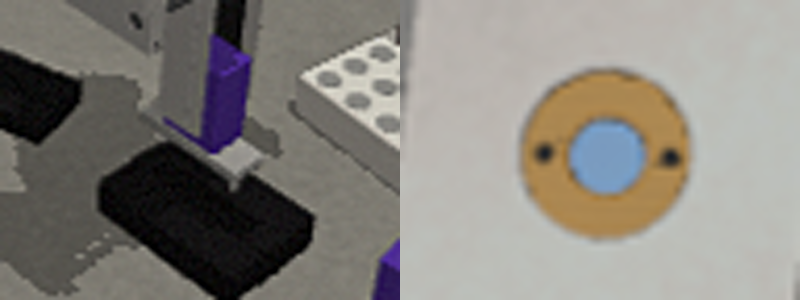

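The right panel shows the ring's holes now on a line about −5° from y, so it has turned about 0.59 rad. The left panel shows the spanner above its slot. Lowering it.

Request:
{"op": "servo_tool", "data": {
  "motion": [
    [[0,0,0,0,0,0,1],[0,0,0,0,0,0,1],[0,0,-0.03,0,0,0,1],[0,0,-0.06,0,0,0,1],[0,0,-0.07,0,0,0,1],[0,0,-0.078,0,0,0,1],[0,0,-0.08,0,0,0,1],[0,0,-0.082,0,0,0,1],[0,0,-0.082,0,0,0,1]]
  ]
}}

```text
clock: 12.6
eef_pos: [556.7, -237.8, 39.7]
eef_rot: [3.141, 0.0, 1.715]
wrist_force: [0.3, -1.0, -2.1]
finger_gap: 21.5
finger_force: 35.0
```

```bash
python3 st.py
```

```text
{'clock': 12.6, 'eef_pos': [556.657, -237.843, 39.689], 'eef_rot': [3.141, 0.0, 1.715], 'wrist_force': [0.335, -1.02, -2.077], 'moment': [-0.061, 0.08, -0.032], 'finger_gap': 21.538}
```

Request:
{"op": "servo_tool", "data": {
  "motion": [
    [[0,0,-0.001,0,0,0,1],[0,0,-0.002,0,0,0,1],[0,0,-0.002,0,0,0,0.6],[0,0,-0.002,0,0,0,0.3],[0,0,-0.002,0,0,0,0.3],[0,0,-0.002,0,0,0,0.3],[0,0,0.06,0,0,0,0.3],[0,0,0.14,0,0,0,0.3],[0,0,0.2,0,0,0,0.3],[0,0,0.24,0,0,0,0.3]]
  ]
}}

```text
clock: 13.6
eef_pos: [557.0, -238.0, 162.1]
eef_rot: [3.139, 0.002, 1.715]
wrist_force: [0.0, 0.5, 0.2]
finger_gap: 66.0
finger_force: 0.0
```

Request:
{"op": "servo_tool", "data": {
  "motion": [
    [[0,0,0.04,0,0,0,0.3],[0,0,0.04,0,0,0,0.3],[0,0,0.04,0,0,0,0.3],[0,0,0.04,0,0,0,0.3]]
  ]
}}

```text
clock: 14.0
eef_pos: [556.1, -237.6, 177.9]
eef_rot: [-3.14, -0.001, 1.715]
wrist_force: [0.6, -0.2, 0.4]
finger_gap: 65.8
finger_force: 0.0
```

```bash
python3 st.py; python3 - <<'E'
from h import *
c=shot('side')
u,v=map(int,proj(c,(556,-238,50)));cv2.imwrite('pics/e4.png',cv2.resize(c['frame'][v-48:v+48,u-64:u+64,::-1],(640,480),interpolation=2))
E
```

```text
{'clock': 14.0, 'eef_pos': [556.09, -237.55, 177.936], 'eef_rot': [-3.14, -0.001, 1.715], 'wrist_force': [0.624, -0.199, 0.352], 'moment': [-0.035, 0.043, 0.025], 'finger_gap': 65.849}
```

View pics/e4.png

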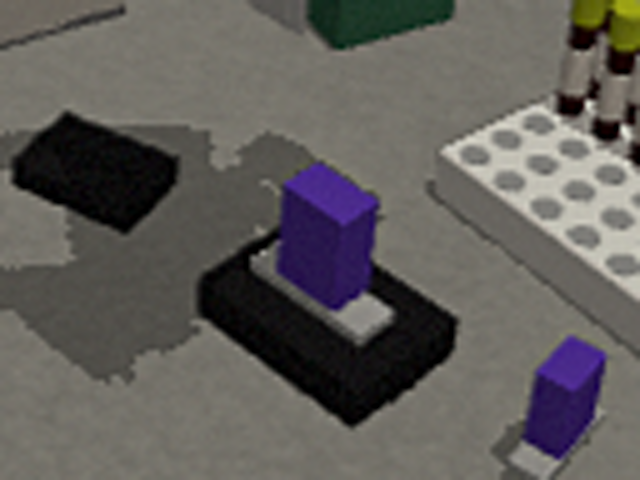

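The spanner stands upright in its stand with its bar flat on top, and the gripper is clear above it.

```bash
python3 -c "
from cell import manip
print(manip.sign_off())"
```

```text
the job is handed in; nothing more can be done
None
```

I turned the ring clockwise about 0.59 rad until it met its hard stop, put the spanner back upright in its stand, let go and handed the job in at about 14 s; sign-off returned no verdict.

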